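Fetch the end caps from behind the canisters

TASK

The tub of yellow end caps is at the back of the grey station tray, boxed in: first clear the spray can, the canister and the bottle out to the empty aluminium tray at the side and stand all three there. Then fetch the tub and stand it on the yellow disc on the work mat, and after that put the can, canister and bottle back, each standing centred on the mark of its own colour. Keep everything upright and leave the half-built rail on the mat where it lies.

Things in the scene. Friction and masses are not known exactly. Their poses are not given: they have to be found in the camera images.
- can: spray can, silver and blue with a blue cap: body 52 mm across up to 108 mm, dome and cap 45 mm across up to 135 mm. Origin at the centre of its underside, z up. About 0.24 kg. Grip about 92 mm above its foot. Starts on the blue mark, as one of a half ring of three on the worker's side of the tub, 64 mm from it centre to centre, 15 mm clear of its neighbours; one finger can go outside the ring, the other above the low tub
- canister: white round parts canister with a green band and ribbed green screw lid: 55 mm across, 126 mm tall (lid from 104 mm up). Origin at the centre of its underside, z up. About 0.22 kg. Grip about 92 mm above its foot. Starts on the green mark, as one of a half ring of three on the worker's side of the tub, 64 mm from it centre to centre, 15 mm clear of its neighbours; one finger can go outside the ring, the other above the low tub
- bottle: off-white round bottle with a red label band and narrow red nozzle cap: body 51 mm across up to 106 mm, the cap's tip at 136 mm. Origin at the centre of its underside, z up. About 0.2 kg. Grip about 92 mm above its foot. Starts on the red mark, as one of a half ring of three on the worker's side of the tub, 64 mm from it centre to centre, 15 mm clear of its neighbours; one finger can go outside the ring, the other above the low tub
- cap_tub: low open white tub heaped with yellow rail end caps (they stay in it), 50 mm across at the foot, 57 mm at the rim, 42 mm tall (caps to 48 mm). Origin at the centre of its underside, z up. About 0.09 kg; grip about 27 mm above its foot. Starts at the back of the station tray, too tightly behind can, canister and bottle for a gripper. (A tub of black clips in the tray is not this one)
- blue_place: fixed flat blue colour mark in the grey station tray, the home of the spray can: a disc 64 mm across with a blue tab 36 mm wide reaching 76 mm from the disc's centre towards its own -x (the worker's side), with a white label on the tab. Origin under the disc's centre at table height, z up; the tray's floor, on which things stand, is 5 mm above the table top.
- green_place: fixed flat green colour mark in the grey station tray, the home of the canister: a disc 64 mm across with a green tab 36 mm wide reaching 76 mm from the disc's centre towards its own -x (the worker's side), with a white label on the tab. Origin under the disc's centre at table height, z up; the tray's floor, on which things stand, is 5 mm above the table top.
- red_place: fixed flat red colour mark in the grey station tray, the home of the bottle: a disc 64 mm across with a red tab 36 mm wide reaching 76 mm from the disc's centre towards its own -x (the worker's side), with a white label on the tab. Origin under the disc's centre at table height, z up; the tray's floor, on which things stand, is 5 mm above the table top.
- side_tray: empty flat aluminium tray, fixed, 190 mm (its x) by 260 mm (its y), rim 12 mm high and 3 mm thick, floor 3 mm above the table top, at the left or the right of the table: the side area. Origin at the centre of its underside, z up
- tub_place: fixed flat yellow disc 68 mm across with a white middle and one yellow end cap drawn on it, on the black work mat: where the tub of yellow caps goes. Origin under the disc's centre at table height, z up; the mat's top, on which things stand, is 3 mm above the table top
- rail: half-built steel channel rail 340 mm long (its y), 14 mm wide (18 mm over its clips), 18 mm high with its black clips, lying on the black work mat 90 to 120 mm on the worker's side of the yellow disc. Origin at the middle of its underside. Loose; not to be disturbed

How it is judged:
On the way, in this order (a step that is already met when the one before it is completed fails the run):
1. the can, the canister and the bottle all stand in the aluminium side tray, the tub of yellow caps still in its place (x of can in the frame of side_tray between -0.085 and 0.085 m and y of can in the frame of side_tray between -0.12 and 0.12 m and height (world z) of each of can, canister, bottle below 0.01 m and angle between each of can, canister, bottle's own z axis and vertical below 0.1 rad and linear speed of each of can, canister, bottle below 0.03 m/s and x of canister in the frame of side_tray between -0.085 and 0.085 m and y of canister in the frame of side_tray between -0.12 and 0.12 m and x of bottle in the frame of side_tray between -0.085 and 0.085 m and y of bottle in the frame of side_tray between -0.12 and 0.12 m and distance of cap_tub from where it was at the start of the episode below 0.04 m), for 0.2 s.
2. the tub of yellow caps stands on the yellow disc, the other three still in the side tray (horizontal distance between cap_tub and tub_place below 0.015 m and height (world z) of cap_tub below 0.009 m and angle between each of cap_tub, can, canister, bottle's own z axis and vertical below 0.1 rad and linear speed of cap_tub below 0.02 m/s and x of can in the frame of side_tray between -0.085 and 0.085 m and y of can in the frame of side_tray between -0.12 and 0.12 m and height (world z) of each of can, canister, bottle below 0.01 m and linear speed of each of can, canister, bottle below 0.03 m/s and x of canister in the frame of side_tray between -0.085 and 0.085 m and y of canister in the frame of side_tray between -0.12 and 0.12 m and x of bottle in the frame of side_tray between -0.085 and 0.085 m and y of bottle in the frame of side_tray between -0.12 and 0.12 m), for 0.2 s.
At the end, for the whole second after the job is handed in: The tub of yellow caps stands upright within 15 mm of the yellow disc's centre; the can, canister and bottle stand upright in the station tray, each within 12 mm of the centre of its own colour's mark; the rail is within 15 mm of its start; all are released and at rest (horizontal distance between cap_tub and tub_place below 0.015 m and height (world z) of cap_tub below 0.009 m and angle between each of cap_tub, can, canister, bottle's own z axis and vertical below 0.1 rad and linear speed of each of cap_tub, can, canister, bottle below 0.02 m/s and horizontal distance between can and blue_place below 0.012 m and height (world z) of each of can, canister, bottle below 0.011 m and horizontal distance between canister and green_place below 0.012 m and horizontal distance between bottle and red_place below 0.012 m and distance of rail from where it was at the start of the episode below 0.015 m); the robot touches nothing.
It fails at once if the tub of caps is tipped by more than 35 degrees (angle between cap_tub's own z axis and vertical above 0.6 rad).
It fails at once if the can is tipped by more than 45 degrees (angle between can's own z axis and vertical above 0.78 rad).
It fails at once if the canister is tipped by more than 45 degrees (angle between canister's own z axis and vertical above 0.78 rad).
It fails at once if the bottle is tipped by more than 45 degrees (angle between bottle's own z axis and vertical above 0.78 rad).
It fails at once if the rail is shifted by more than 15 mm (distance of rail from where it was at the start of the episode above 0.015 m).
It also fails if it takes over 138 s, if anything falls off the work surface, if the arm or the gripper's body presses on something with over 40 N, if the wrist force passes 120 N, or if a joint passes its speed limit or range.

ROBOT

A 6-joint arm with a two-finger parallel gripper is mounted at the origin on the work surface. World frame = base frame: x ahead of the robot, y to its left, z up, the work surface at z = 0. Lengths are in m, angles in rad, forces in N, time in s.
With the tool pointing down it reaches from about 0.375 to 0.75 m from the base axis. Payload 9 kg.
Tool frame: the origin (TCP) lies on the front face of the gripper's body, between the roots of the fingers; the fingertips stand 73 mm ahead of it and the grasp point (between the pads) lies 54 mm ahead of it (robot.tip_reach is the distance from the TCP to the fingertips, in m); z points along the fingers, y is the line along which they close (so a half turn about z gives the same grasp; the last joint's range is limited). The gripper opens to 85 mm and grips with 20 to 120 N. Pads are 22 mm wide; open, the fingers measure 114 mm over their backs; the gripper's body (76 mm by 85 mm) begins 54 mm behind the grasp point. The pads swing forward as they close: fully open they stand 13 mm farther back than shut.
Start: joints at [0.927, 0.104, 0.097, 1.564, 0, 1.353], TCP at [0.248, 0.546, 0.304] pointing down, gripper open.
Joint ranges: [-2.99, 2.99], [-0.84, 1.86], [-1.1, 1.16], [-1.84, 2.11], [-1.51, 1.56], [-3.14, 3.14]. Speed limits (rad/s): [2.22, 2.22, 2.57, 3.14, 3.14, 3.14].

INTERFACE

Orientations are given as a rotation vector (axis times angle).
In Python, from plant import get_obs, get_image, job, finder, robot gives the robot as it stands.
- The arm moves only by the shell command python3 -m handwheel 'ROWS' [FORCE]. ROWS is JSON, a list of rows, each a list of 3 entries, a list of its own where there are three numbers: the turn, a rotation vector about the tool's x, y, z in rad, then the shift along the tool's x, y, z in cm, then the finger opening in cm, from 0 to 8.54. In form: [[[rx, ry, rz], [x, y, z], hand], ...]. A call has 1 to 20 rows; each row is the pose to reach, as a shift and turn from the pose commanded when the call began, along the tool's axes at that moment; what a row does not reach only later rows make up. A row lasts 1/10 s, in which the tool goes at most 50 mm and 8.59 degrees, less where a joint would pass 70% of its speed; a pose out of reach is approached as far as the arm can. A call with a gripper value outside its range is refused whole. The fingers move at their own pace and stop on an object; FORCE is the grip in N (left out, the last holds). Time passes only in rows, so rows that repeat a pose let the fingers close. It gives the time, the measured TCP pose, the force, the opening and the grip force at its end, in the units of the state.
- get_obs(): the state, without advancing time (a new reading comes with each control period).
- get_image(name): name is "side" or "top"; returns a dict with "color" (480x640x3 uint8, blue, green, red), "range_z" (480x640 float32, m along the optical axis (not along the pixel's ray), 0 where there is no reading), "fov_y" (degrees; the focal length in pixels is half the picture's height over the tangent of half this angle, whatever the lens; pixels are square), "cx", "cy" (the principal point, pixels), "cam_to_world" (4x4, takes a point from camera to world coordinates). Camera axes: x right, y down, z forward; pixel columns grow to the right and rows downward; lengths in m; the calibration is good to about 2 mm. A picture is of the moment at which its call begins.
- job.hand_in(): hands the job in; it is judged then, once.
Trained networks look in the newest picture that a camera, given by its name, has taken for a name from the list of things; names that differ only in an ending like _2 or _b are one class to them, and where a whole thing is asked for, a point or a joint stands for the part that bears it (a point fixed in the world has none). Each returns a list of dicts, best first, with "p" (0 to 1); they miss things now and then, are a little off and sometimes report something else, mostly with a low value. They report only what shows in the picture. A call takes as long as a camera call.
- finder.look_for(camera, target): "at" ([row, column] as shares, 0 to 1, of the picture: columns of its width, rows of its height, amid what is visible of it).
The state is a dict: "time": time; "q": joint angles; "joint_vel": joint speeds; "joint_torque": joint torques, N m; "tcp_pos": TCP position; "ee_rot": TCP orientation; "force": force on the tool from outside, world axes, zero at the start; "ft_torque": the same for the moment, N m; "opening": finger opening in m; "gripper_force": force on a finger pad.
Only numpy, scipy, OpenCV 4.12 (cv2) and the standard library are available. Lean on these libraries where they do the work, as an engineer would, in place of code of your own. Each camera call takes 0.05 s, during which the arm holds its last target. There are 200 camera calls.

## Working session

There is one attempt and no reset: what is moved stays moved. The work goes in short steps, Python scripts to look and compute and a shell command to move; the robot and the scene stay as the last step left them, time stands still between calls to the robot, and variables do not carry over. Pictures are saved under pics/ and viewed, at most 14 in all, crops included, and the job is handed in when it is done.

```bash
mkdir -p pics; ls
cat > h.py <<'E'
import numpy as np, cv2
from plant import get_obs,get_image,job,finder,robot
from scipy.spatial.transform import Rotation as R
def cloud(im):
    z=im["range_z"];h,w=z.shape
    f=h/2/np.tan(np.radians(im["fov_y"])/2)
    v,u=np.mgrid[:h,:w]
    P=np.stack([(u-im["cx"])/f*z,(v-im["cy"])/f*z,z],-1)
    T=np.array(im["cam_to_world"])
    return P@T[:3,:3].T+T[:3,3]
def tool(target,yaw=None):
    "shift (cm, tool axes) from the present pose to TCP target"
    o=get_obs();Rm=R.from_rotvec(o["ee_rot"]).as_matrix()
    return Rm.T@(np.array(target)-o["tcp_pos"])*100
E
python3 - <<'E'
from h import *
for n in("top","side"):
    im=get_image(n);cv2.imwrite(f"pics/{n}0.png",im["color"]);W=cloud(im)
    np.savez(f"{n}0.npz",W=W,c=im["color"])
    print(n,np.round(im["cam_to_world"],3).tolist(),im["fov_y"])
    for t in["can","canister","bottle","cap_tub","blue_place","green_place","red_place","side_tray","tub_place","rail"]:
        for d in finder.look_for(n,t)[:2]:
            r,c=int(d["at"][0]*480),int(d["at"][1]*640);print(t,round(d["p"],2),r,c,np.round(W[r,c],3))
o=get_obs();print(o);print(R.from_rotvec(o["ee_rot"]).as_matrix().round(3))
E
```

```text
pics
top [[-0.019, -0.977, 0.21, 0.339], [-1.0, 0.018, -0.007, -0.012], [0.003, -0.21, -0.978, 1.054], [0.0, 0.0, 0.0, 1.0]] 54.706859325246754
can 0.89 192 278 [0.617 0.064 0.14 ]
canister 0.83 196 330 [ 0.609 -0.042  0.131]
bottle 0.72 208 307 [0.584 0.006 0.131]
cap_tub 0.56 187 303 [0.656 0.016 0.046]
blue_place 0.75 220 283 [0.589 0.064 0.007]
blue_place 0.5 185 305 [0.661 0.011 0.044]
green_place 0.85 221 329 [ 0.586 -0.043  0.004]
red_place 0.6 232 303 [0.56  0.018 0.006]
side_tray 0.82 258 456 [ 0.494 -0.332  0.003]
tub_place 0.81 239 165 [0.549 0.334 0.01 ]
rail 0.61 284 184 [0.446 0.288 0.005]
side [[0.506, 0.619, -0.601, 1.174], [0.863, -0.361, 0.354, -0.38], [0.002, -0.697, -0.717, 0.787], [0.0, 0.0, 0.0, 1.0]] 44.3563728251395
can 0.91 237 380 [0.651 0.04  0.11 ]
can 0.66 167 413 [0.453 0.266 0.024]
canister 0.63 265 322 [ 0.651 -0.068  0.103]
canister 0.55 168 414 [0.453 0.27  0.02 ]
bottle 0.81 230 344 [ 0.612 -0.003  0.113]
cap_tub 0.55 282 362 [ 0.673 -0.005  0.047]
blue_place 0.67 250 363 [0.583 0.059 0.006]
green_place 0.89 286 303 [ 0.602 -0.076  0.006]
red_place 
[... 245 characters left out ...]
1, 1.04086295e-01, 9.72872690e-02, 1.56388068e+00,
       1.01891261e-05, 1.35308443e+00]), 'joint_vel': array([ 0.00208988,  0.00190366,  0.00229908,  0.00082609, -0.00122742,
        0.00096962]), 'joint_torque': array([-1.87392092e-03, -5.56772518e+01,  5.03774750e+01,  7.67336496e-04,
       -4.20075994e-04,  1.50662288e-05]), 'tcp_pos': array([0.24783366, 0.54645303, 0.3039317 ]), 'ee_rot': array([6.63772246e-01, 3.07062910e+00, 1.73146870e-04]), 'force': array([-0.38189975, -0.25890886, -0.08742301]), 'ft_torque': array([-0.04267482, -0.01936496, -0.01681513]), 'gripper_force': 0.0, 'opening': 0.08565244400811879}
[[-0.911  0.413  0.   ]
 [ 0.413  0.911  0.   ]
 [-0.     0.    -1.   ]]
```

View pics/top0.png

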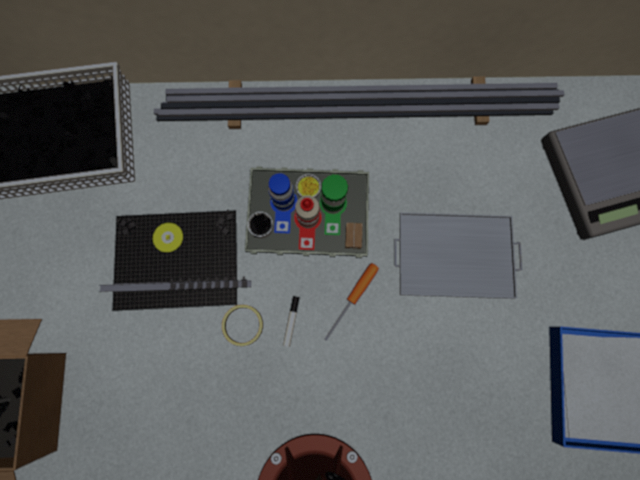

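View pics/side0.png

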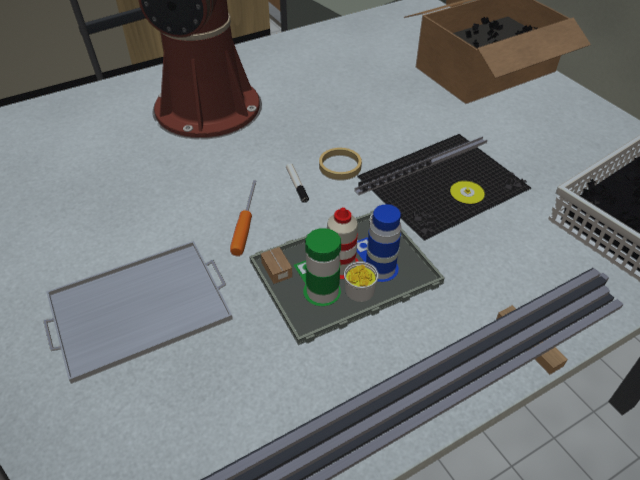

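The top view shows can (cap 278,185), canister (334,187), bottle (307,208) around the tub (308,187); empty aluminium tray at (457,255), yellow disc (168,237), rail at row 285. The side view agrees. Now I'll fit accurate positions.

```bash
cat >> h.py <<'E'
from scipy.optimize import least_squares
def fitcyl(Ws,c0,r,z0,z1,n=4):
    c=np.array(c0,float);P=np.concatenate([W.reshape(-1,3) for W in Ws])
    P=P[(P[:,2]>z0)&(P[:,2]<z1)]
    for k in range(n):
        q=P[abs(np.hypot(*(P[:,:2]-c).T)-r)<(.015 if k<2 else .006)][:,:2]
        if len(q)<5: return c,len(q),9
        s=least_squares(lambda x:np.hypot(*(q-x).T)-r,c,loss="soft_l1",f_scale=.002);c=s.x
    return c,len(q),np.std(np.hypot(*(q-c).T)-r)
E
python3 - <<'E'
from h import *
T=np.load("top0.npz");S=np.load("side0.npz")
for nm,c,r,z0,z1 in[("can",(.625,.062),.026,.02,.105),("canister",(.62,-.045),.0275,.02,.12),("bottle",(.595,.006),.0255,.02,.1),("tub",(.66,.01),.028,.025,.045)]:
    for l,w in(("S",[S["W"]]),("T",[T["W"]]),("ST",[S["W"],T["W"]])):
        f=fitcyl(w,c,r,z0,z1);print(nm,l,f[0].round(4),f[1],round(f[2],4))
# tops
for nm,c,z0,z1 in[("can",(.625,.062),.128,.14),("canister",(.62,-.045),.118,.132),("bottle",(.595,.006),.12,.14),("tub",(.66,.01),.035,.055)]:
    for l,w in(("S",S["W"]),("T",T["W"])):
        m=(w[...,2]>z0)&(w[...,2]<z1)&(np.hypot(w[...,0]-c[0],w[...,1]-c[1])<.045);p=w[m]
        print("top",nm,l,m.sum(),((p.max(0)+p.min(0))/2).round(4),np.ptp(p,0).round(3))
# yellow disc, tray rim
for l,D in(("S",S),("T",T)):
    w=D["W"];h=cv2.cvtColor(D["c"],cv2.COLOR_BGR2HSV)
    m=(h[...,0]>22)&(h[...,0]<36)&(h[...,1]>120)&(h[...,2]>80)&(np.hypot(w[...,0]-.55,w[...,1]-.333)<.06)
    cn,_=cv2.findContours(m.astype(np.uint8),0,1);cn=max(cn,key=cv2.contourArea)
    q=w[cn[:,0,1],cn[:,0,0]][:,:2];s=least_squares(lambda x:np.hypot(*(q-x[:2]).T)-x[2],[.55,.33,.034],loss="soft_l1",f_scale=.002)
    print("disc",l,s.x.round(4), m.sum())
    m=(w[...,2]>.007)&(w[...,2]<.02)&(abs(w[...,0]-.49)<.13)&(abs(w[...,1]+.335)<.15)
    print("rim",l,m.sum(),cv2.minAreaRect((w[m][:,:2]*1000).astype(np.float32)))
    for nm,a,b,y in(("blue",100,130,.06),("green",45,85,-.045),("red",0,8,.006)):
        m=(h[...,0]>=a)&(h[...,0]<=b)&(h[...,1]>110)&(w[...,2]>0)&(w[...,2]<.010)&(abs(w[...,1]-y)<.06)&(abs(w[...,0]-.6)<.1)
        p=w[m];print(nm,l,m.sum(),p.min(0).round(3),p.max(0).round(3),np.median(p,0).round(3))
    m=(w[...,2]>.009)&(w[...,2]<.03)&(abs(w[...,0]-.44)<.05)&(abs(w[...,1]-.29)<.25);print("rail",m.sum(),cv2.minAreaRect((w[m][:,:2]*1000).astype(np.float32)))
E
```

```text
can S [0.6356 0.0607] 1038 0.0011
can T [0.6354 0.0638] 250 0.0006
can ST [0.6357 0.0612] 1288 0.0012
canister S [ 0.6282 -0.0535] 1353 0.001
canister T [ 0.6288 -0.0506] 286 0.0006
canister ST [ 0.6284 -0.0531] 1639 0.0011
bottle S [0.593  0.0047] 478 0.0011
bottle T [0.5928 0.0074] 189 0.0007
bottle ST [0.593 0.006] 667 0.0012
tub S [0.6577 0.0031] 367 0.0021
tub T [0.6546 0.007 ] 146 0.0027
tub ST [0.6574 0.0035] 505 0.0025
top can S 333 [0.636  0.0597 0.134 ] [0.046 0.044 0.012]
top can T 245 [0.635  0.0636 0.1342] [0.043 0.044 0.012]
top canister S 792 [ 0.624  -0.0428  0.125 ] [0.067 0.079 0.014]
top canister T 472 [ 0.6265 -0.0418  0.125 ] [0.057 0.074 0.014]
top bottle S 247 [ 0.6014 -0.009   0.13  ] [0.044 0.054 0.02 ]
top bottle T 200 [ 0.6031 -0.0059  0.13  ] [0.051 0.061 0.02 ]
top tub S 1043 [0.6517 0.011  0.045 ] [0.071 0.088 0.02 ]
top tub T 431 [0.6564 0.008  0.044 ] [0.059 0.061 0.018]
disc S [0.5521 0.3301 0.0341] 539
rim S 1929 ((500.0155944824219, -334.08087158203125), (288.7776794433594, 195.2486114501953), 87.31884002685547)
blue S 216 [0.545 0.039 0.002] [0.667 0.096 0.01 ] [0.598 0.061 0.007]
green S 244 [ 0.549 -0.086  0.003] [ 0.659 -0.022  0.01 ] [ 0.622 -0.066  0.006]
red S 26 [ 0.591 -0.012  0.004] [0.622 0.039 0.009] [ 0.616 -0.006  0.006]
rail 934 ((427.1112976074219, 256.9280090332031), (434.3375244140625, 68.69488525390625), 88.33141326904297)
disc T [0.5549 0.3308 0.0337] 574
rim T 836 ((500.38653564453125, -331.5675964355469), (288.7037658691406, 190.57310485839844), 87.11278533935547)
blue T 346 [0.558 0.033 0.001] [0.698 0.095 0.01 ] [0.599 0.064 0.006]
green T 276 [ 0.554 -0.087  0.   ] [ 0.7   -0.023  0.01 ] [ 0.593 -0.052  0.005]
red T 336 [ 0.52  -0.025  0.001] [0.607 0.038 0.01 ] [0.558 0.009 0.006]
rail 633 ((427.65484619140625, 259.791748046875), (438.4205627441406, 66.50332641601562), 88.0838394165039)
```

```bash
python3 -m handwheel '[[[0,0,0.14],[-2,-1.5,-1],8.5],[[0,0,0.28],[-6,-4,-1],8.5],[[0,0,0.42],[-10,-6.5,-1],8.5],[[0,0,0.56],[-14,-9,-1],8.5],[[0,0,0.7],[-18,-11.7,-1],8.5],[[0,0,0.84],[-22,-14.3,-1],8.5],[[0,0,0.98],[-26,-16.9,-1],8.5],[[0,0,1.12],[-30,-19.5,-1],8.5],[[0,0,1.145],[-34,-22.1,-1],8.5],[[0,0,1.145],[-38,-24.7,-1],8.5],[[0,0,1.145],[-42,-27.3,-1],8.5],[[0,0,1.145],[-46,-29.9,-1],8.5],[[0,0,1.145],[-50,-32.5,-1],8.5],[[0,0,1.145],[-52.5,-34.1,-1],8.5],[[0,0,1.145],[-53.7,-34.9,-1],8.5],[[0,0,1.145],[-53.7,-34.9,-1],8.5],[[0,0,1.145],[-53.7,-34.9,-1],8.5]]' 40
python3 - <<'E'
from h import *
o=get_obs();print(R.from_rotvec(o["ee_rot"]).as_matrix().round(3),tool([.593,.006,.151]).round(2))
E
```

```text
time: 2.8
tcp_pos: [0.5923, 0.0076, 0.314]
ee_rot: [-2.221, -2.221, -0.0]
force: [0.3, 0.4, -1.3]
opening: 0.085
gripper_force: 0.0
[[-0.     1.    -0.   ]
 [ 1.     0.     0.001]
 [ 0.001 -0.    -1.   ]] [-0.17  0.07 16.3 ]
```

```bash
python3 -m handwheel '[[[0,0,0],[-0.1,0.05,4],8.5],[[0,0,0],[-0.2,0.07,8],8.5],[[0,0,0],[-0.2,0.07,12],8.5],[[0,0,0],[-0.2,0.07,14.5],8.5],[[0,0,0],[-0.2,0.07,16],8.5],[[0,0,0],[-0.2,0.07,16.3],8.5],[[0,0,0],[-0.2,0.07,16.3],8.5],[[0,0,0],[-0.2,0.07,16.3],4],[[0,0,0],[-0.2,0.07,16.3],4],[[0,0,0],[-0.2,0.07,16.3],4],[[0,0,0],[-0.2,0.07,16.3],4],[[0,0,0],[-0.2,0.07,16.3],4],[[0,0,0],[-0.2,0.07,16.3],4],[[0,0,0],[-0.2,0.07,16.3],4]]' 40
```

```text
time: 4.2
tcp_pos: [0.594, 0.0046, 0.1526]
ee_rot: [2.22, 2.22, 0.002]
force: [-2.7, -0.4, 6.9]
opening: 0.05
gripper_force: 40.7
```

```bash
python3 -m handwheel '[[[0,0,0],[0,0,-2],4],[[0,0,0],[0,0,-5],4],[[0,0,0],[0,0,-9],4],[[0,0,0],[0,0,-13],4],[[0,0,0],[0,-0.3,-16],4],[[0,0,0],[-2,-0.8,-16.5],4],[[0,0,0],[-5,-1.5,-16.5],4],[[0,0,0],[-9,-2.2,-16.5],4],[[0,0,0],[-13,-3.1,-16.5],4],[[0,0,0],[-17,-4,-16.5],4],[[0,0,0],[-21,-5,-16.5],4],[[0,0,0],[-25,-6,-16.5],4],[[0,0,0],[-29,-7,-16.5],4],[[0,0,0],[-33,-8,-16.5],4],[[0,0,0],[-37,-9,-16.5],4],[[0,0,0],[-40,-9.5,-16.5],4],[[0,0,0],[-41.5,-9.8,-16.5],4],[[0,0,0],[-41.8,-9.8,-16.5],4],[[0,0,0],[-41.8,-9.8,-16.5],4],[[0,0,0],[-41.8,-9.8,-16.5],4]]'
python3 - <<'E'
from h import *
print(tool([.496,-.413,.151]).round(2))
im=get_image("side");W=cloud(im);cv2.imwrite("pics/side1.png",im["color"])
print(finder.look_for("side","bottle")[:1])
E
```

```text
time: 6.2
tcp_pos: [0.496, -0.4119, 0.3161]
ee_rot: [-2.22, -2.223, -0.001]
force: [-1.0, 0.3, -0.6]
opening: 0.0501
gripper_force: 42.4
[-0.12 -0.   16.51]
[{'at': [0.4819, 0.0825], 'p': 0.73}]
```

View pics/side1.png

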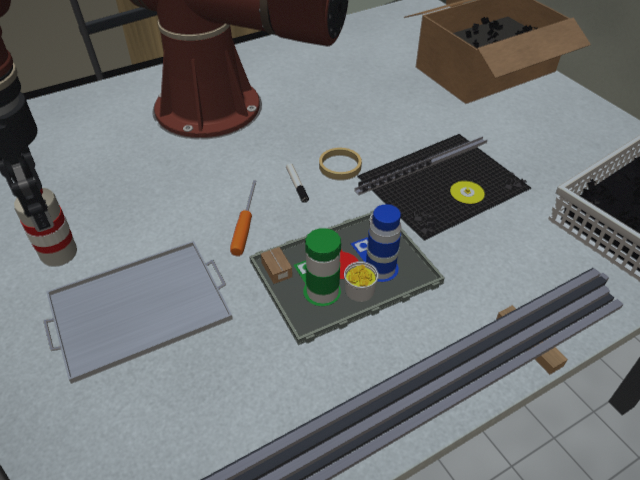

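The bottle hangs upright over the tray's far end, at about (45,225). I'll lower and release it there.

```bash
python3 -m handwheel '[[[0,0,0],[0,0,3],4],[[0,0,0],[0,0,7],4],[[0,0,0],[0,0,11],4],[[0,0,0],[0,0,14],4],[[0,0,0],[0,0,15.5],4],[[0,0,0],[0,0,16.1],4],[[0,0,0],[0,0,16.5],4],[[0,0,0],[0,0,16.5],4],[[0,0,0],[0,0,16.5],4],[[0,0,0],[0,0,16.5],6],[[0,0,0],[0,0,16.5],8.5],[[0,0,0],[0,0,16.5],8.5],[[0,0,0],[0,0,16.5],8.5],[[0,0,0],[0,0,14.5],8.5],[[0,0,0],[0,0,11],8.5],[[0,0,0],[0,0,7],8.5],[[0,0,0],[0,0,3],8.5],[[0,0,0],[0,0,0],8.5],[[0,0,0],[0,0,0],8.5]]'
python3 - <<'E'
from h import *
print(tool([.6355,.062,.151]).round(2))
W=[cloud(get_image(n)) for n in("side","top")]
print(fitcyl(W,(.496,-.413),.0255,.02,.1),fitcyl(W[:1],(.496,-.413),.0255,.02,.1))
for w in W:
    m=(w[...,2]>.01)&(np.hypot(w[...,0]-.496,w[...,1]+.413)<.06);print(w[m][:,2].max().round(3))
for n,c,r in(("can",(.6355,.062),.026),("canister",(.6285,-.052),.0275)):print(n,fitcyl(W[:1],c,r,.02,.1)[0].round(4),fitcyl(W[1:],c,r,.02,.1)[0].round(4))
E
```

```text
time: 8.2
tcp_pos: [0.4963, -0.4143, 0.3216]
ee_rot: [2.216, 2.216, -0.001]
force: [-0.0, -0.1, 1.3]
opening: 0.0852
gripper_force: 0.0
[47.73 13.84 16.84]
(array([ 0.49496957, -0.41300296]), 1543, np.float64(0.0013797104163103648)) (array([ 0.49501205, -0.41395301]), 1262, np.float64(0.0010606546449496081))
0.529
0.591
can [0.6356 0.0607] [0.6354 0.0639]
canister [ 0.6283 -0.0536] [ 0.6287 -0.0507]
```

```bash
python3 -m handwheel '[[[0,0,0],[3,1,0],8.5],[[0,0,0],[7.5,2.2,0],8.5],[[0,0,0],[12,3.5,0],8.5],[[0,0,0],[16.5,4.8,0],8.5],[[0,0,0],[21,6.1,0],8.5],[[0,0,0],[25.5,7.4,0],8.5],[[0,0,0],[30,8.7,0],8.5],[[0,0,0],[34.5,10,0],8.5],[[0,0,0],[39,11.3,0],8.5],[[0,0,0],[43,12.5,0],8.5],[[0,0,0],[46,13.4,0],8.5],[[0,0,0],[47.5,13.9,0],8.5],[[0,0,0],[47.5,13.9,0],8.5],[[0,0,0],[47.5,13.9,0],8.5]]'; python3 -c "
from h import *
print(tool([.6355,.062,.151]).round(2))"
```

```text
time: 9.7
tcp_pos: [0.6341, 0.0612, 0.3149]
ee_rot: [-2.221, -2.221, 0.002]
force: [-0.2, 0.1, -0.2]
opening: 0.0848
gripper_force: 0.0
[ 0.09  0.16 16.39]
```

```bash
python3 -m handwheel '[[[0,0,0],[0.1,0.1,4],8.5],[[0,0,0],[0.1,0.1,8],8.5],[[0,0,0],[0.1,0.1,12],8.5],[[0,0,0],[0.1,0.1,14.5],8.5],[[0,0,0],[0.1,0.1,16],8.5],[[0,0,0],[0.1,0.1,16.4],8.5],[[0,0,0],[0.1,0.1,16.4],8.5],[[0,0,0],[0.1,0.1,16.4],4],[[0,0,0],[0.1,0.1,16.4],4],[[0,0,0],[0.1,0.1,16.4],4],[[0,0,0],[0.1,0.1,16.4],4],[[0,0,0],[0.1,0.1,16.4],4],[[0,0,0],[0.1,0.1,16.4],4],[[0,0,0],[0.1,0.1,16.4],4]]' 40
```

```text
time: 11.1
tcp_pos: [0.636, 0.0628, 0.1536]
ee_rot: [2.22, 2.22, 0.002]
force: [-2.4, -0.5, 6.1]
opening: 0.051
gripper_force: 41.1
```

```bash
python3 -m handwheel '[[[0,0,0],[0,0,-2],4],[[0,0,0],[0,0,-5],4],[[0,0,0],[0,0,-9],4],[[0,0,0],[0,0,-13],4],[[0,0,0],[0,-0.3,-16],4],[[0,0,0],[-2,-1,-16.5],4],[[0,0,0],[-5,-2,-16.5],4],[[0,0,0],[-9,-3.2,-16.5],4],[[0,0,0],[-13,-4.5,-16.5],4],[[0,0,0],[-17,-5.9,-16.5],4],[[0,0,0],[-21,-7.3,-16.5],4],[[0,0,0],[-25,-8.7,-16.5],4],[[0,0,0],[-29,-10,-16.5],4],[[0,0,0],[-33,-11.4,-16.5],4],[[0,0,0],[-36.5,-12.6,-16.5],4],[[0,0,0],[-38.8,-13.4,-16.5],4],[[0,0,0],[-39.5,-13.6,-16.5],4],[[0,0,0],[-39.5,-13.6,-16.5],4],[[0,0,0],[-39.5,-13.6,-16.5],4]]'; python3 -c "
from h import *
print(tool([.5,-.333,.151]).round(2))"
```

```text
time: 13.0
tcp_pos: [0.4998, -0.3313, 0.317]
ee_rot: [-2.221, -2.222, -0.001]
force: [0.3, 0.4, -2.9]
opening: 0.0511
gripper_force: 42.8
[-0.18  0.02 16.6 ]
```

```bash
python3 -m handwheel '[[[0,0,0],[0,0,3],4],[[0,0,0],[0,0,7],4],[[0,0,0],[0,0,11],4],[[0,0,0],[0,0,14],4],[[0,0,0],[0,0,15.5],4],[[0,0,0],[0,0,16.1],4],[[0,0,0],[0,0,16.6],4],[[0,0,0],[0,0,16.6],4],[[0,0,0],[0,0,16.6],4],[[0,0,0],[0,0,16.6],6],[[0,0,0],[0,0,16.6],8.5],[[0,0,0],[0,0,16.6],8.5],[[0,0,0],[0,0,16.6],8.5],[[0,0,0],[0,0,14.5],8.5],[[0,0,0],[0,0,11],8.5],[[0,0,0],[0,0,7],8.5],[[0,0,0],[0,0,3],8.5],[[0,0,0],[0,0,0],8.5],[[0,0,0],[0,0,0],8.5]]'
python3 - <<'E'
from h import *
print(tool([.6285,-.052,.151]).round(2))
W=[cloud(get_image(n)) for n in("side","top")]
for n,c,r in(("bottle",(.495,-.413),.0255),("can",(.5,-.333),.026),("canister",(.6285,-.052),.0275),("tub",(.656,.005),.028)):
  z=(.02,.1) if n!="tub" else (.025,.045)
  print(n,*[fitcyl([w],c,r,*z)[0].round(4) for w in W])
E
```

```text
time: 14.9
tcp_pos: [0.5004, -0.3332, 0.3223]
ee_rot: [2.216, 2.216, -0.0]
force: [0.5, -1.6, 0.5]
opening: 0.085
gripper_force: 0.0
[28.21 12.72 17.05]
bottle [ 0.495  -0.4139] [ 0.495 -0.413]
can [ 0.5    -0.3345] [ 0.5001 -0.3309]
canister [ 0.6283 -0.0536] [ 0.6288 -0.0506]
tub [0.6571 0.0019] [0.657  0.0018]
```

```bash
python3 -m handwheel '[[[0,0,0],[3,1.4,0],8.5],[[0,0,0],[7,3.2,0],8.5],[[0,0,0],[11,5,0],8.5],[[0,0,0],[15,6.8,0],8.5],[[0,0,0],[19,8.6,0],8.5],[[0,0,0],[23,10.4,0],8.5],[[0,0,0],[26.5,12,0],8.5],[[0,0,0],[28,12.8,0],8.5],[[0,0,0],[28,12.8,0],8.5],[[0,0,0],[28,12.8,0],8.5]]'; python3 -c "
from h import *
print(tool([.6285,-.052,.151]).round(2))"
```

```text
time: 16.0
tcp_pos: [0.6271, -0.0526, 0.3158]
ee_rot: [-2.22, -2.221, 0.002]
force: [0.8, 0.7, -0.2]
opening: 0.0849
gripper_force: 0.0
[ 0.06  0.17 16.48]
```

```bash
python3 -m handwheel '[[[0,0,0],[0.1,0.1,4],8.5],[[0,0,0],[0.1,0.1,8],8.5],[[0,0,0],[0.1,0.1,12],8.5],[[0,0,0],[0.1,0.1,14.5],8.5],[[0,0,0],[0.1,0.1,16],8.5],[[0,0,0],[0.1,0.1,16.4],8.5],[[0,0,0],[0.1,0.1,16.4],8.5],[[0,0,0],[0.1,0.1,16.4],4],[[0,0,0],[0.1,0.1,16.4],4],[[0,0,0],[0.1,0.1,16.4],4],[[0,0,0],[0.1,0.1,16.4],4],[[0,0,0],[0.1,0.1,16.4],4],[[0,0,0],[0.1,0.1,16.4],4],[[0,0,0],[0.1,0.1,16.4],4]]' 40
```

```text
time: 17.4
tcp_pos: [0.6291, -0.0514, 0.1547]
ee_rot: [2.22, 2.22, 0.001]
force: [-2.5, -0.4, 6.2]
opening: 0.0543
gripper_force: 41.5
```

Now the canister goes to the near slot (0.504, -0.253): shift y −12.5, x −20.2.

```bash
python3 -m handwheel '[[[0,0,0],[0,0,-2],4],[[0,0,0],[0,0,-5],4],[[0,0,0],[0,0,-9],4],[[0,0,0],[0,0,-13],4],[[0,0,0],[0,-0.3,-16],4],[[0,0,0],[-2,-1.2,-16.5],4],[[0,0,0],[-5,-3,-16.5],4],[[0,0,0],[-8.5,-5.2,-16.5],4],[[0,0,0],[-12,-7.4,-16.5],4],[[0,0,0],[-15.5,-9.6,-16.5],4],[[0,0,0],[-18.5,-11.5,-16.5],4],[[0,0,0],[-20,-12.4,-16.5],4],[[0,0,0],[-20.2,-12.5,-16.5],4],[[0,0,0],[-20.2,-12.5,-16.5],4],[[0,0,0],[-20.2,-12.5,-16.5],4]]'; python3 -c "
from h import *
print(tool([.504,-.253,.152]).round(2))"
```

```text
time: 18.9
tcp_pos: [0.5039, -0.2524, 0.318]
ee_rot: [2.22, 2.222, 0.001]
force: [0.0, 0.2, -1.6]
opening: 0.054
gripper_force: 42.8
[-0.06  0.   16.6 ]
```

```bash
python3 -m handwheel '[[[0,0,0],[0,0,3],4],[[0,0,0],[0,0,7],4],[[0,0,0],[0,0,11],4],[[0,0,0],[0,0,14],4],[[0,0,0],[0,0,15.5],4],[[0,0,0],[0,0,16.1],4],[[0,0,0],[0,0,16.6],4],[[0,0,0],[0,0,16.6],4],[[0,0,0],[0,0,16.6],4],[[0,0,0],[0,0,16.6],6],[[0,0,0],[0,0,16.6],8.5],[[0,0,0],[0,0,16.6],8.5],[[0,0,0],[0,0,16.6],8.5],[[0,0,0],[0,0,14.5],8.5],[[0,0,0],[0,0,11],8.5],[[0,0,0],[0,0,7],8.5],[[0,0,0],[0,0,3],8.5],[[0,0,0],[0,0,0],8.5],[[0,0,0],[0,0,0],8.5]]'
python3 - <<'E'
from h import *
print(tool([.657,.004,.25]).round(2))
I=[get_image(n) for n in("side","top")];W=[cloud(i) for i in I]
for i,n in zip(I,("side","top")):cv2.imwrite(f"pics/{n}2.png",i["color"]);
np.savez("two.npz",S=W[0],T=W[1],s=I[0]["color"],t=I[1]["color"])
for n,c,r in(("bottle",(.495,-.413),.0255),("can",(.5,-.333),.026),("canister",(.504,-.253),.0275),("tub",(.656,.005),.028)):
  z=(.02,.1) if n!="tub" else (.03,.04)
  print(n,*[fitcyl([w],c,r,*z)[0].round(4) for w in W])
# colour marks: visible discs
for w,i in zip(W,I):
    h=cv2.cvtColor(i["color"],cv2.COLOR_BGR2HSV)
    for nm,lo,hi,c0 in(("blue",100,130,(.6355,.062)),("green",45,85,(.6285,-.052)),("red",0,8,(.593,.006)),("yellow",22,36,(.553,.3305))):
        m=(h[...,0]>=lo)&(h[...,0]<=hi)&(h[...,1]>110)&(h[...,2]>60)&(w[...,2]>-.01)&(w[...,2]<.02)&(np.hypot(w[...,0]-c0[0],w[...,1]-c0[1])<.045)
        p=w[m][:,:2]
        # rim points on the side away from the tab
        cn=max(cv2.findContours(m.astype(np.uint8),0,1)[0],key=cv2.contourArea)[:,0];q=w[cn[:,1],cn[:,0]][:,:2]
        if nm!="yellow":q=q[(q[:,0]>c0[0]-.01)]
        rr=.034 if nm=="yellow" else .032
        s=least_squares(lambda x:np.hypot(*(q-x).T)-rr,c0,loss="soft_l1",f_scale=.002)
        print(nm,m.sum(),s.x.round(4))
E
```

```text
time: 20.8
tcp_pos: [0.5045, -0.2541, 0.323]
ee_rot: [2.216, 2.216, 0.001]
force: [0.3, -0.2, -0.2]
opening: 0.0847
gripper_force: 0.0
[25.84 15.21  7.27]
bottle [ 0.495 -0.414] [ 0.495 -0.413]
can [ 0.5    -0.3344] [ 0.5   -0.333]
canister [ 0.5034 -0.2557] [ 0.504 -0.253]
tub [0.6564 0.0014] [ 0.6638 -0.001 ]
blue 688 [0.6325 0.064 ]
green 973 [ 0.6261 -0.0539]
red 703 [0.5842 0.0022]
yellow 560 [0.5519 0.3303]
blue 673 [0.6353 0.0631]
green 645 [ 0.6277 -0.0526]
red 698 [0.5952 0.0073]
yellow 641 [0.5551 0.3311]
```

View pics/side2.png

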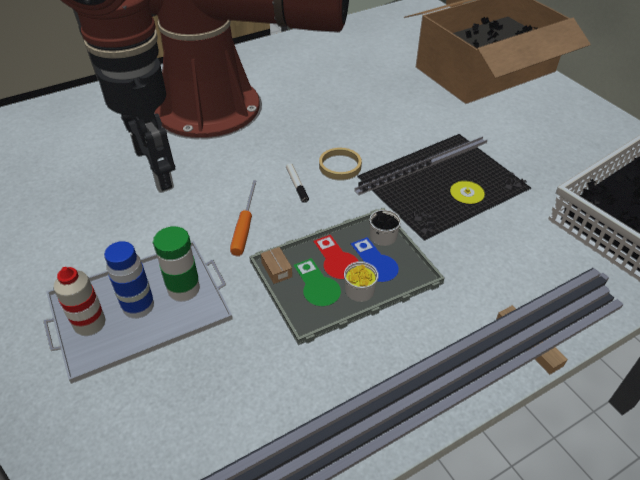

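Side view: all three stand in the aluminium tray ((80,300), (130,278), (177,263)), the tub is free at (361,280). Go above the tub and turn the closing axis to y.

```bash
python3 -m handwheel '[[[0,0,-0.14],[2.5,1.5,0],8.5],[[0,0,-0.28],[6,3.5,0],8.5],[[0,0,-0.42],[10,5.9,1],8.5],[[0,0,-0.56],[14,8.3,2],8.5],[[0,0,-0.7],[18,10.7,3],8.5],[[0,0,-0.84],[22,13,4],8.5],[[0,0,-0.98],[25,14.8,5],8.5],[[0,0,-1.12],[25.8,15.3,6],8.5],[[0,0,-1.26],[25.8,15.3,7],8.5],[[0,0,-1.4],[25.8,15.3,7],8.5],[[0,0,-1.54],[25.8,15.3,7],8.5],[[0,0,-1.571],[25.8,15.3,7],8.5],[[0,0,-1.571],[25.8,15.3,7],8.5],[[0,0,-1.571],[25.8,15.3,7],8.5]]'
python3 - <<'E'
from h import *
print(tool([.657,.004,.086]).round(2),R.from_rotvec(get_obs()["ee_rot"]).as_matrix().round(3))
E
```

```text
time: 22.3
tcp_pos: [0.6559, 0.0049, 0.2466]
ee_rot: [-0.002, -3.14, -0.001]
force: [1.5, 0.7, 0.5]
opening: 0.0851
gripper_force: 0.0
[-0.13 -0.1  16.06] [[-1.     0.001 -0.002]
 [ 0.001  1.     0.   ]
 [ 0.002  0.    -1.   ]]
```

```bash
python3 -m handwheel '[[[0,0,0],[-0.1,-0.1,4],8.5],[[0,0,0],[-0.1,-0.1,8],8.5],[[0,0,0],[-0.1,-0.1,12],8.5],[[0,0,0],[-0.1,-0.1,14.5],8.5],[[0,0,0],[-0.1,-0.1,15.7],8.5],[[0,0,0],[-0.1,-0.1,16.1],8.5],[[0,0,0],[-0.1,-0.1,16.1],8.5],[[0,0,0],[-0.1,-0.1,16.1],4],[[0,0,0],[-0.1,-0.1,16.1],4],[[0,0,0],[-0.1,-0.1,16.1],4],[[0,0,0],[-0.1,-0.1,16.1],4],[[0,0,0],[-0.1,-0.1,16.1],4],[[0,0,0],[-0.1,-0.1,16.1],4],[[0,0,0],[-0.1,-0.1,16.1],4]]' 30
```

```text
time: 23.7
tcp_pos: [0.6584, 0.0036, 0.0891]
ee_rot: [-0.0, 3.139, -0.001]
force: [-1.1, -0.9, 6.9]
opening: 0.0558
gripper_force: 31.1
```

```bash
python3 -m handwheel '[[[0,0,0],[0,0,-1],4],[[0,0,0],[0,0,-3],4],[[0,0,0],[0,0,-6],4],[[0,0,0],[0,0,-9],4],[[0,0,0],[0.5,1.5,-10],4],[[0,0,0],[1.5,4.5,-10],4],[[0,0,0],[2.6,8,-10],4],[[0,0,0],[3.8,11.8,-10],4],[[0,0,0],[5,15.6,-10],4],[[0,0,0],[6.2,19.4,-10],4],[[0,0,0],[7.4,23.2,-10],4],[[0,0,0],[8.6,27,-10],4],[[0,0,0],[9.7,30.3,-10],4],[[0,0,0],[10.4,32.3,-10],4],[[0,0,0],[10.5,32.7,-10],4],[[0,0,0],[10.5,32.7,-10],4],[[0,0,0],[10.5,32.7,-10],4]]'
python3 - <<'E'
from h import *
print(tool([.5535,.3305,.087]).round(2))
im=get_image("side");W=cloud(im)
print([fitcyl([W],(.5535,.3305),r,z,z+.01) for r,z in((.0275,.125),(.028,.133))])
cv2.imwrite("pics/side3.png",cv2.resize(im["color"][80:280,380:580],(600,600)))
E
```

```text
time: 25.4
tcp_pos: [0.5524, 0.3303, 0.1868]
ee_rot: [-0.0, -3.141, 0.0]
force: [0.1, -1.0, -0.4]
opening: 0.0556
gripper_force: 32.1
[-0.11  0.02  9.98]
[(array([0.54992586, 0.32690463]), 119, np.float64(0.0028551335153906704)), (array([0.54982039, 0.32640836]), 186, np.float64(0.0026971754220833847))]
```

View pics/side3.png

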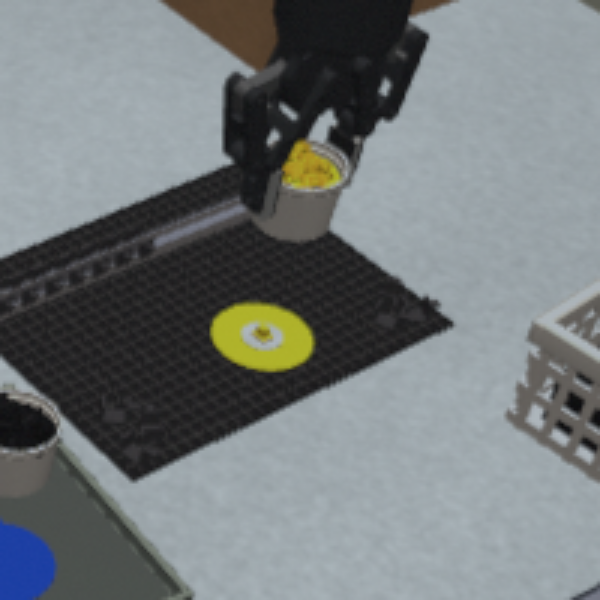

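The tub is level in the fingers (about 300,195 in the crop), over the yellow disc. Lower with a small x correction.

```bash
python3 -m handwheel '[[[0,0,0],[-0.1,0,2],4],[[0,0,0],[-0.2,0,5],4],[[0,0,0],[-0.2,0,8],4],[[0,0,0],[-0.2,0,9.4],4],[[0,0,0],[-0.2,0,9.9],4],[[0,0,0],[-0.2,0,10.1],4],[[0,0,0],[-0.2,0,10.1],4],[[0,0,0],[-0.2,0,10.1],4],[[0,0,0],[-0.2,0,10.1],6],[[0,0,0],[-0.2,0,10.1],8.5],[[0,0,0],[-0.2,0,10.1],8.5],[[0,0,0],[-0.2,0,10.1],8.5],[[0,0,0],[-0.2,0,8],8.5],[[0,0,0],[-0.2,0,4],8.5],[[0,0,0],[-0.2,0,0],8.5],[[0,0,0],[-0.2,0,-4],8.5],[[0,0,0],[-0.2,0,-8],8.5],[[0,0,0],[-0.2,0,-12],8.5],[[0,0,0],[-0.2,0,-13],8.5],[[0,0,0],[-0.2,0,-13],8.5]]'
python3 - <<'E'
from h import *
print(tool([.504,-.254,.318]).round(2))
I=[get_image(n) for n in("side","top")]
for im in I: W=cloud(im);print([fitcyl([W],(.5535,.3305),.028,z,z+.012)[0].round(4) for z in (.025,.033)])
cv2.imwrite("pics/a4.png",np.hstack([cv2.resize(I[0]["color"][130:260,400:530],(400,400)),cv2.resize(I[1]["color"][190:290,110:210],(400,400))]))
E
```

```text
time: 27.45
tcp_pos: [0.5551, 0.3311, 0.3191]
ee_rot: [-0.0, 3.138, 0.002]
force: [0.1, 0.1, 0.1]
opening: 0.0852
gripper_force: 0.0
[ 5.120e+00 -5.851e+01  2.000e-02]
[array([0.5534, 0.3307]), array([0.5547, 0.3295])]
[array([0.5586, 0.3299]), array([0.5544, 0.3311])]
```

View pics/a4.png

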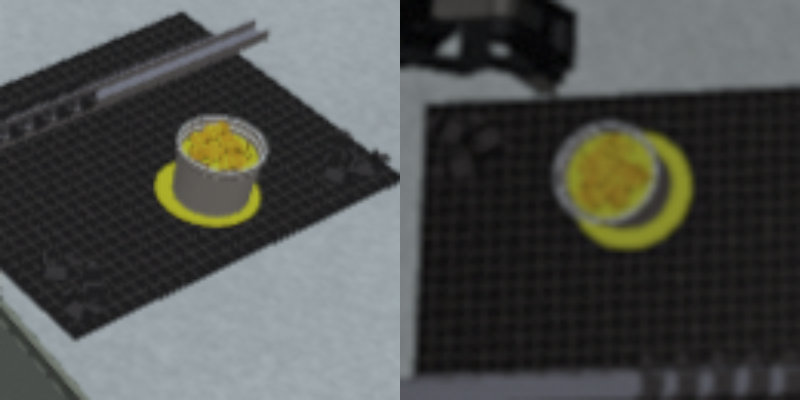

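The tub stands centred on the disc, with the rail untouched. Next is the canister.

```bash
python3 -m handwheel '[[[0,0,0.14],[0.2,-2,0],8.5],[[0,0,0.28],[0.5,-6,0],8.5],[[0,0,0.42],[0.9,-10.5,0],8.5],[[0,0,0.56],[1.3,-15,0],8.5],[[0,0,0.7],[1.7,-19.5,0],8.5],[[0,0,0.84],[2.1,-24,0],8.5],[[0,0,0.98],[2.5,-28.5,0],8.5],[[0,0,1.12],[2.9,-33,0],8.5],[[0,0,1.26],[3.3,-37.5,0],8.5],[[0,0,1.4],[3.7,-42,0],8.5],[[0,0,1.54],[4.1,-46.5,0],8.5],[[0,0,1.571],[4.5,-51,0],8.5],[[0,0,1.571],[4.8,-55,0],8.5],[[0,0,1.571],[5,-57.5,0],8.5],[[0,0,1.571],[5.1,-58.4,0],8.5],[[0,0,1.571],[5.1,-58.4,0],8.5],[[0,0,1.571],[5.1,-58.4,0],8.5]]'; python3 -c "
from h import *
print(tool([.504,-.254,.151]).round(2),R.from_rotvec(get_obs()['ee_rot']).as_matrix().round(3).tolist())"
```

```text
time: 29.25
tcp_pos: [0.5034, -0.2521, 0.316]
ee_rot: [-2.22, -2.221, -0.0]
force: [-0.6, 0.5, 0.5]
opening: 0.085
gripper_force: 0.0
[-0.21  0.08 16.5 ] [[-0.001, 1.0, -0.001], [1.0, 0.001, 0.001], [0.001, -0.001, -1.0]]
```

```bash
python3 -m handwheel '[[[0,0,0],[-0.2,0.05,4],8.5],[[0,0,0],[-0.2,0.05,8],8.5],[[0,0,0],[-0.2,0.05,12],8.5],[[0,0,0],[-0.2,0.05,14.5],8.5],[[0,0,0],[-0.2,0.05,16],8.5],[[0,0,0],[-0.2,0.05,16.4],8.5],[[0,0,0],[-0.2,0.05,16.4],8.5],[[0,0,0],[-0.2,0.05,16.4],4],[[0,0,0],[-0.2,0.05,16.4],4],[[0,0,0],[-0.2,0.05,16.4],4],[[0,0,0],[-0.2,0.05,16.4],4],[[0,0,0],[-0.2,0.05,16.4],4],[[0,0,0],[-0.2,0.05,16.4],4],[[0,0,0],[-0.2,0.05,16.4],4]]' 40
```

```text
time: 30.65
tcp_pos: [0.5044, -0.2558, 0.1546]
ee_rot: [2.22, 2.22, 0.0]
force: [-2.9, -0.4, 7.1]
opening: 0.0545
gripper_force: 41.3
```

```bash
python3 -m handwheel '[[[0,0,0],[0,0,-2],4],[[0,0,0],[0,0,-5],4],[[0,0,0],[0,0,-9],4],[[0,0,0],[0,0,-13],4],[[0,0,0],[0.3,0.2,-15.5],4],[[0,0,0],[2,1.2,-16],4],[[0,0,0],[5,3,-16],4],[[0,0,0],[8.5,5.2,-16],4],[[0,0,0],[12,7.4,-16],4],[[0,0,0],[15.5,9.6,-16],4],[[0,0,0],[18.5,11.4,-16],4],[[0,0,0],[20,12.3,-16],4],[[0,0,0],[20.2,12.4,-16],4],[[0,0,0],[20.2,12.4,-16],4],[[0,0,0],[20.2,12.4,-16],4]]'; python3 -c "
from h import *
print(tool([.6285,-.0525,.157]).round(2))"
```

```text
time: 32.15
tcp_pos: [0.6276, -0.0544, 0.313]
ee_rot: [2.223, 2.22, -0.0]
force: [0.3, -0.0, -1.8]
opening: 0.0541
gripper_force: 42.8
[ 0.19  0.09 15.6 ]
```

```bash
python3 -m handwheel '[[[0,0,0],[0.1,0.1,3],4],[[0,0,0],[0.15,0.1,7],4],[[0,0,0],[0.15,0.1,11],4],[[0,0,0],[0.15,0.1,13.5],4],[[0,0,0],[0.15,0.1,15],4],[[0,0,0],[0.15,0.1,15.5],4],[[0,0,0],[0.15,0.1,15.8],4],[[0,0,0],[0.15,0.1,15.8],4],[[0,0,0],[0.15,0.1,15.8],4],[[0,0,0],[0.15,0.1,15.8],6],[[0,0,0],[0.15,0.1,15.8],8.5],[[0,0,0],[0.15,0.1,15.8],8.5],[[0,0,0],[0.15,0.1,15.8],8.5],[[0,0,0],[0.15,0.1,14],8.5],[[0,0,0],[0.15,0.1,11],8.5],[[0,0,0],[0.15,0.1,7],8.5],[[0,0,0],[0.15,0.1,3],8.5],[[0,0,0],[0.15,0.1,0],8.5],[[0,0,0],[0.15,0.1,0],8.5]]'
python3 - <<'E'
from h import *
print(tool([.5,-.333,.313]).round(2))
W=[cloud(get_image(n)) for n in("side","top")]
for n,c,r in(("bottle",(.495,-.413),.0255),("can",(.5,-.333),.026),("canister",(.6285,-.052),.0275)):
  print(n,*[fitcyl([w],c,r,.02,.1)[0].round(4) for w in W])
E
```

```text
time: 34.05
tcp_pos: [0.6304, -0.0521, 0.3184]
ee_rot: [2.217, 2.217, 0.006]
force: [-0.1, -0.7, 0.5]
opening: 0.0852
gripper_force: 0.0
[-28.09 -13.04   0.5 ]
bottle [ 0.495 -0.414] [ 0.4953 -0.4108]
can [ 0.4999 -0.3344] [ 0.4999 -0.3309]
canister [ 0.629  -0.0522] [ 0.6285 -0.052 ]
```

```bash
python3 -m handwheel '[[[0,0,0],[-3,-1.4,0],8.5],[[0,0,0],[-7,-3.2,0],8.5],[[0,0,0],[-11,-5,0],8.5],[[0,0,0],[-15,-6.9,0],8.5],[[0,0,0],[-19,-8.8,0],8.5],[[0,0,0],[-23,-10.6,0],8.5],[[0,0,0],[-26.5,-12.2,0],8.5],[[0,0,0],[-27.9,-12.9,0],8.5],[[0,0,0],[-28,-12.9,0],8.5],[[0,0,0],[-28,-12.9,0],8.5]]'; python3 -c "
from h import *
print(tool([.5,-.333,.151]).round(2))"
```

```text
time: 35.15
tcp_pos: [0.5, -0.331, 0.3119]
ee_rot: [-2.22, -2.22, -0.001]
force: [0.2, -1.1, 0.3]
opening: 0.0848
gripper_force: 0.0
[-2.200e-01  1.000e-02  1.609e+01]
```

```bash
python3 -m handwheel '[[[0,0,0],[-0.1,0,4],8.5],[[0,0,0],[-0.1,0,8],8.5],[[0,0,0],[-0.1,0,12],8.5],[[0,0,0],[-0.1,0,14.5],8.5],[[0,0,0],[-0.1,0,15.7],8.5],[[0,0,0],[-0.1,0,16],8.5],[[0,0,0],[-0.1,0,16],8.5],[[0,0,0],[-0.1,0,16],4],[[0,0,0],[-0.1,0,16],4],[[0,0,0],[-0.1,0,16],4],[[0,0,0],[-0.1,0,16],4],[[0,0,0],[-0.1,0,16],4],[[0,0,0],[-0.1,0,16],4],[[0,0,0],[-0.1,0,16],4]]' 40
```

```text
time: 36.55
tcp_pos: [0.5004, -0.3333, 0.1545]
ee_rot: [2.22, 2.22, -0.0]
force: [-0.4, 1.4, 5.8]
opening: 0.0509
gripper_force: 41.2
```

```bash
python3 -m handwheel '[[[0,0,0],[0,0,-2],4],[[0,0,0],[0,0,-5],4],[[0,0,0],[0,0,-9],4],[[0,0,0],[0,0,-13],4],[[0,0,0],[0.3,0.1,-15.5],4],[[0,0,0],[2,0.8,-16],4],[[0,0,0],[5,1.8,-16],4],[[0,0,0],[9,3.1,-16],4],[[0,0,0],[13,4.5,-16],4],[[0,0,0],[17,5.9,-16],4],[[0,0,0],[21,7.3,-16],4],[[0,0,0],[25,8.6,-16],4],[[0,0,0],[29,10,-16],4],[[0,0,0],[33,11.4,-16],4],[[0,0,0],[36.5,12.6,-16],4],[[0,0,0],[38.8,13.4,-16],4],[[0,0,0],[39.5,13.6,-16],4],[[0,0,0],[39.5,13.6,-16],4],[[0,0,0],[39.5,13.6,-16],4],[[0,0,0],[39.5,13.6,-16],4]]'; python3 -c "
from h import *
print(tool([.6357,.062,.157]).round(2))"
```

```text
time: 38.55
tcp_pos: [0.6357, 0.0612, 0.3127]
ee_rot: [-2.223, -2.22, 0.001]
force: [-0.8, -0.9, -3.1]
opening: 0.0506
gripper_force: 42.8
[ 0.08  0.   15.57]
```

```bash
python3 -m handwheel '[[[0,0,0],[0,0,3],4],[[0,0,0],[0,0,7],4],[[0,0,0],[0,0,11],4],[[0,0,0],[0,0,13.5],4],[[0,0,0],[0,0,15],4],[[0,0,0],[0,0,15.5],4],[[0,0,0],[0,0,15.8],4],[[0,0,0],[0,0,15.8],4],[[0,0,0],[0,0,15.8],4],[[0,0,0],[0,0,15.8],6],[[0,0,0],[0,0,15.8],8.5],[[0,0,0],[0,0,15.8],8.5],[[0,0,0],[0,0,15.8],8.5],[[0,0,0],[0,0,14],8.5],[[0,0,0],[0,0,11],8.5],[[0,0,0],[0,0,7],8.5],[[0,0,0],[0,0,3],8.5],[[0,0,0],[0,0,0],8.5],[[0,0,0],[0,0,0],8.5]]'
python3 - <<'E'
from h import *
print(tool([.495,-.4125,.313]).round(2))
W=[cloud(get_image(n)) for n in("side","top")]
for n,c,r in(("bottle",(.495,-.413),.0255),("can",(.6355,.062),.026),("canister",(.6285,-.052),.0275)):
  print(n,*[fitcyl([w],c,r,.02,.1)[0].round(4) for w in W])
E
```

```text
time: 40.45
tcp_pos: [0.6374, 0.0621, 0.3186]
ee_rot: [2.217, 2.217, 0.008]
force: [0.8, -0.3, -0.3]
opening: 0.0849
gripper_force: 0.0
[-47.46 -14.25   0.48]
bottle [ 0.495 -0.414] [ 0.4953 -0.4107]
can [0.6365 0.0605] [0.6363 0.0634]
canister [ 0.6289 -0.0522] [ 0.6294 -0.0492]
```

Can is back within 1 mm. Last, the bottle.

```bash
python3 -m handwheel '[[[0,0,0],[-3,-1,0],8.5],[[0,0,0],[-7.5,-2.2,0],8.5],[[0,0,0],[-12,-3.5,0],8.5],[[0,0,0],[-16.5,-4.9,0],8.5],[[0,0,0],[-21,-6.2,0],8.5],[[0,0,0],[-25.5,-7.6,0],8.5],[[0,0,0],[-30,-9,0],8.5],[[0,0,0],[-34.5,-10.3,0],8.5],[[0,0,0],[-39,-11.6,0],8.5],[[0,0,0],[-43,-12.8,0],8.5],[[0,0,0],[-46,-13.7,0],8.5],[[0,0,0],[-47.3,-14.1,0],8.5],[[0,0,0],[-47.4,-14.1,0],8.5],[[0,0,0],[-47.4,-14.1,0],8.5]]'; python3 -c "
from h import *
print(tool([.495,-.4125,.151]).round(2))"
```

```text
time: 41.95
tcp_pos: [0.4952, -0.4108, 0.312]
ee_rot: [-2.22, -2.221, -0.001]
force: [0.2, -0.0, -0.5]
opening: 0.0849
gripper_force: 0.0
[-1.90e-01 -1.00e-02  1.61e+01]
```

```bash
python3 -m handwheel '[[[0,0,0],[-0.1,0,4],8.5],[[0,0,0],[-0.1,0,8],8.5],[[0,0,0],[-0.1,0,12],8.5],[[0,0,0],[-0.1,0,14.5],8.5],[[0,0,0],[-0.1,0,15.7],8.5],[[0,0,0],[-0.1,0,16],8.5],[[0,0,0],[-0.1,0,16],8.5],[[0,0,0],[-0.1,0,16],4],[[0,0,0],[-0.1,0,16],4],[[0,0,0],[-0.1,0,16],4],[[0,0,0],[-0.1,0,16],4],[[0,0,0],[-0.1,0,16],4],[[0,0,0],[-0.1,0,16],4],[[0,0,0],[-0.1,0,16],4]]' 40
```

```text
time: 43.35
tcp_pos: [0.4954, -0.4134, 0.1546]
ee_rot: [2.22, 2.22, -0.0]
force: [-0.9, 0.4, 6.2]
opening: 0.0498
gripper_force: 41.2
```

```bash
python3 -m handwheel '[[[0,0,0],[0,0,-2],4],[[0,0,0],[0,0,-5],4],[[0,0,0],[0,0,-9],4],[[0,0,0],[0,0,-13],4],[[0,0,0],[0.3,0.1,-15.5],4],[[0,0,0],[2,0.5,-16],4],[[0,0,0],[5,1.2,-16],4],[[0,0,0],[9,2.1,-16],4],[[0,0,0],[13,3,-16],4],[[0,0,0],[17,4,-16],4],[[0,0,0],[21,4.9,-16],4],[[0,0,0],[25,5.8,-16],4],[[0,0,0],[29,6.8,-16],4],[[0,0,0],[33,7.7,-16],4],[[0,0,0],[37,8.7,-16],4],[[0,0,0],[40,9.4,-16],4],[[0,0,0],[41.6,9.7,-16],4],[[0,0,0],[41.9,9.8,-16],4],[[0,0,0],[41.9,9.8,-16],4],[[0,0,0],[41.9,9.8,-16],4]]'; python3 -c "
from h import *
print(tool([.5935,.006,.157]).round(2))"
```

```text
time: 45.35
tcp_pos: [0.5927, 0.0053, 0.3125]
ee_rot: [-2.222, -2.22, 0.001]
force: [0.2, 0.2, -1.9]
opening: 0.0498
gripper_force: 42.3
[ 0.07  0.08 15.55]
```

```bash
python3 -m handwheel '[[[0,0,0],[0,0,3],4],[[0,0,0],[0,0,7],4],[[0,0,0],[0,0,11],4],[[0,0,0],[0,0,13.5],4],[[0,0,0],[0,0,15],4],[[0,0,0],[0,0,15.5],4],[[0,0,0],[0,0,15.8],4],[[0,0,0],[0,0,15.8],4],[[0,0,0],[0,0,15.8],4],[[0,0,0],[0,0,15.8],6],[[0,0,0],[0,0,15.8],8.5],[[0,0,0],[0,0,15.8],8.5],[[0,0,0],[0,0,15.8],8.5],[[0,0,0],[0,0,14],8.5],[[0,0,0],[0,0,11],8.5],[[0,0,0],[0,0,7],8.5],[[0,0,0],[0,0,3],8.5],[[0,0,0],[0,0,0],8.5],[[0,0,0],[-4,-4,0],8.5],[[0,0,0],[-8,-8,0],8.5]]'; python3 -m handwheel '[[[0,0,0],[-4,-2,0],8.5],[[0,0,0],[-8,-4,0],8.5],[[0,0,0],[-12,-4,0],8.5],[[0,0,0],[-12,-4,0],8.5],[[0,0,0],[-12,-4,0],8.5]]'
python3 - <<'E'
from h import *
I=[get_image(n) for n in("side","top")];W=[cloud(i) for i in I];cv2.imwrite("pics/side9.png",I[0]["color"])
for n,c,r in(("bottle",(.593,.006),.0255),("can",(.6355,.062),.026),("canister",(.6285,-.052),.0275)):
  print(n,*[fitcyl([w],c,r,.02,.1)[0].round(4) for w in W])
E
```

```text
time: 47.35
tcp_pos: [0.5223, -0.0648, 0.3138]
ee_rot: [2.217, 2.223, 0.001]
force: [-1.1, -0.4, -0.6]
opening: 0.0851
gripper_force: 0.0
time: 47.85
tcp_pos: [0.482, -0.1851, 0.3129]
ee_rot: [-2.223, -2.219, -0.0]
force: [0.2, -0.5, -0.1]
opening: 0.0851
gripper_force: 0.0
bottle [0.5936 0.0053] [0.5935 0.0079]
can [0.6365 0.0605] [0.6362 0.0637]
canister [ 0.629  -0.0521] [ 0.6294 -0.0493]
```

View pics/side9.png

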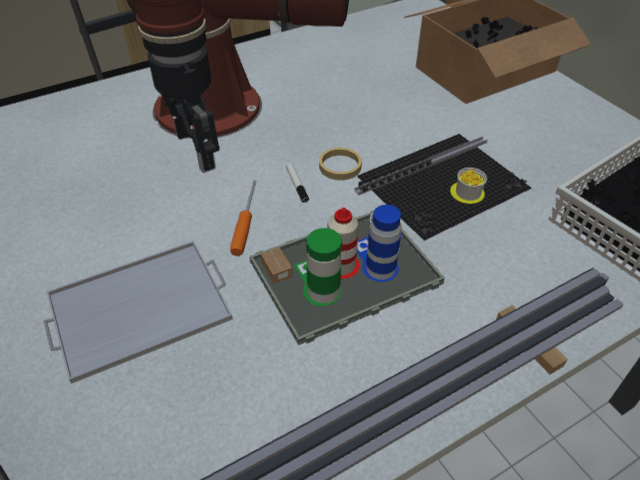

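All three stand upright on their marks (canister 323,268; bottle 343,240; can 383,243), the tub is on the disc (470,185), the rail is unmoved and the arm is clear.

```bash
python3 -c "
from plant import job
print(job.hand_in())"
```

```text
the job is handed in; nothing more can be done
None
```

I've handed the job in, and no verdict was returned: in the last pictures the tub stood on the yellow disc, the can, canister and bottle stood upright within about 2 mm of where they started on their marks, and the rail looked unmoved, at about 48 s of the 138 s allowed.

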